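# Open the tablet easel and set up the recipe tablet

### The job

Set up the recipe tablet so that the cook can read it. First swing the wooden leg behind the easel fully out to its stop, leaving the easel standing where it is; then lift the tablet out of its charging dock, set it gently in the middle of the easel's ledge, upright in landscape with the screen to the front, and let it lean back on the backrest. Last, swing both wire page holders inwards, right across the front of the tablet, and leave the other things on the worktop as they are.

Things in the scene. Friction and masses are not known exactly. Their poses are not given: they have to be found in the camera images.
- easel: Low easel of pale wood, loose, about 1 kg, folded at the start. Origin on the worktop near its middle; x points to the easel's back (away from the cook), y to the side where the leg's end sticks out, z up. Its ledge board is 200 mm wide in y, from x = -55 to +15 mm, top at z = 16 mm.
- easel_ledge (a point): Middle of the gap on the ledge in which the tablet is to stand, at the ledge's top; axes as the easel. The gap is 26 mm deep (its x -13 to +13 mm), from the lip in front (10 mm thick, top 13 mm above the ledge) to the foot of the backrest, and is open at its ends.
- backrest_foot (a point): Lower front edge of the backrest, in the middle, on the ledge; axes as the easel. The backrest is a wooden frame 150 mm wide, 10 mm thick, 85 mm long up its slope, leaning back 20 degrees (0.349 rad); its top edge is 96 mm above the worktop. A tablet flat on it, with its back lower edge here, has its centre 17 mm behind and 60 mm above this point.
- easel_leg (a joint): Folding leg behind the backrest, a wooden frame. 0 = folded flat behind the backrest, pointing to the easel's +y; grows as it swings backwards; stop at 1.50 rad, where it points straight back and its rubber foot is down at the worktop. Starts between 0 and 0.3. Stays where it is left, moves at about 1 N on its end post.
- leg_hinge (a point): Point on the leg's hinge line, near the ledge; axes as the easel. The line runs up the middle of the backrest's back, leaning back 20 degrees like it, so the leg's end comes down some 39 mm as it opens.
- leg_post (a point): Point on the leg's end post, 115 mm from the hinge line, 90 mm up along it; 94 mm above the worktop folded, 55 mm open. The post is a bar, 20 mm wide along the leg, 12 mm thick, reaching 50 mm below to 27 mm above this point. Folded, it sticks out past the +y edge of the backrest and can be pushed back from the front. z: up the post; y: out from the hinge; x: its way as it opens.
- holder_left (a joint): Page holder at the easel's +y end, a bent steel wire 6 mm thick turning in the lip. 0 = its arm points straight to the front (easel -x); grows as it swings inwards over the lip; 1.57 = along the lip, pointing to the other holder; stop at 1.95. Starts between 0 and 0.4. Stays where it is left; moves at about 1 N.
- holder_left_arm (a point): Point on that holder's level arm, 35 mm out from its upright pivot, 66 mm above the worktop. The pivot stands on the lip at easel x = -50, y = +88 mm; the arm runs from it to a rubber tip, 61 mm out and 10 mm thick. Site x points from here back to the pivot.
- holder_right (a joint): The same at the easel's -y end, a mirror image: 0 = pointing straight to the front, grows as it swings inwards, 1.57 = along the lip, stop at 1.95. Starts between 0 and 0.4.
- holder_right_arm (a point): Point on that holder's arm, as for the other; its pivot stands on the lip at easel x = -50, y = -88 mm.
- tablet_center (a point): Centre of the tablet: 190 mm wide (its y), 125 mm high (its z, up), 10 mm thick (its x, pointing out of the back; the screen side is -x), teal case, 0.27 to 0.47 kg. The light screen shows a recipe page. At the start it stands upright, landscape, in the dock's slot.
- tablet: The tablet as a whole; its origin is the same centre point, with the same axes.
- dock: White charging dock, fixed to the worktop, 74 x 136 mm. Origin on the worktop under its middle; the slot runs along its y, 13 mm wide, open upwards and at the ends, floor 12 mm above the worktop. The wall on the screen side (-x) is 36 mm high, the wall behind (+x) 52 mm.
- bowl: White bowl, 130 mm wide, 63 mm high, bystander. Origin at the underside.
- salt: Glass shaker with a grey cap, 44 mm wide, 90 mm high, bystander. Origin at the underside.
- pepper: A second shaker of the same shape, with white contents, bystander. Origin at the underside.
- tuna_tin: Flat tin, 86 mm wide, 40 mm high, bystander. Origin at the underside.
- spread: Jar with a dark brown lid, 77 mm wide, 102 mm high, bystander. Origin at the underside.

How it is judged:
On the way, in this order (a step that is already met when the one before it is completed fails the run):
1. the easel's leg is swung out to its stop (value of joint easel_leg above 1.42 rad and angle between easel's own z axis and vertical below 0.06 rad and distance of easel from where it was at the start of the episode below 0.06 m), for 0.2 s.
2. the tablet leans on the easel's backrest, standing on the ledge, screen to the front, and is let go (value of joint easel_leg above 1.42 rad and x of tablet_center in the frame of easel between -0.028 and 0.012 m and y of tablet_center in the frame of easel between -0.022 and 0.022 m and z of tablet_center in the frame of easel between 0.064 and 0.084 m and angle between tablet_center's own z axis and vertical below 0.65 rad and angle between tablet_center's own x axis and vertical above 1.75 rad and angle between the y axis of tablet_center and the y axis of easel, either way round below 0.12 rad and contact force between the fingers and tablet below 0.3 N), for 0.3 s.
3. both page holders are swung in, in front of the tablet (value of joint each of holder_left, holder_right above 1.4 rad), for 0.2 s.
At the end, for the whole second after the job is handed in: Leg out (joint over 1.42); tablet at rest on the ledge, centre within 22 mm of the middle and 64 to 84 mm up, parallel to the ledge within 0.12 rad, leaning back at most 0.65 rad, screen to the front; both holders over 1.4 rad; easel level, at rest, within 60 mm of its start (all of step 1 and all of step 3 and x of tablet_center in the frame of easel between -0.028 and 0.012 m and y of tablet_center in the frame of easel between -0.022 and 0.022 m and z of tablet_center in the frame of easel between 0.064 and 0.084 m and angle between tablet_center's own z axis and vertical below 0.65 rad and angle between tablet_center's own x axis and vertical above 1.75 rad and angle between the y axis of tablet_center and the y axis of easel, either way round below 0.12 rad and linear speed of each of tablet, easel below 0.02 m/s); the robot touches nothing.
It fails at once if the easel is tipped (angle between easel's own z axis and vertical above 0.3 rad).
It fails at once if the tablet is dropped or knocked off (contact force between the fingers and tablet below 0.1 N and linear speed of tablet above 0.45 m/s).
It fails at once if a bystander is pushed more than 25 mm away (distance of any of bowl, salt, pepper, tuna_tin, spread from where it was at the start of the episode above 0.025 m).
It also fails if it takes over 69 s, if anything falls off the work surface, if the arm or the gripper's body presses on something with over 40 N, if the wrist force passes 120 N, or if a joint passes its speed limit or range.

### The arm

A 6-joint arm with a two-finger parallel gripper is mounted at the origin on a cart in front of the work surface, level with it; the furniture and walls round the work are solid. World frame = base frame: x ahead of the robot, y to its left, z up, the work surface at z = 0. Lengths are in m, angles in rad, forces in N, time in s.
With the tool pointing down it reaches from about 0.325 to 0.925 m from the base axis. Payload 3.1 kg.
Tool frame: the origin (TCP) lies at the very end of the fingers, on their centre line; the grasp point (between the pads) lies 19 mm behind it (r.grasp_offset is the distance from the TCP to the grasp point, in m); z points along the fingers, y is the line along which they close (so a half turn about z gives the same grasp; the last joint's range is limited). The gripper opens to 85 mm and grips with 20 to 120 N. Pads are 22 mm wide; open, the fingers measure 114 mm over their backs; the gripper's body (76 mm by 85 mm) begins 54 mm behind the grasp point. The pads swing forward as they close: fully open they stand 13 mm farther back than shut.
Start: joints at [-1.435, 0.217, 1.613, -0, 1.311, -0.112], TCP at [0.153, -0.606, 0.231] pointing down, gripper open.
Joint ranges: [-2.75, 2.75], [-0.78, 2.1], [0.31, 2.55], [-1.13, 4.27], [0.13, 2.63], [-2.58, 2.58]. Speed limits (rad/s): [2.79, 2.79, 3.14, 3.14, 3.14, 3.14].

### API

Orientations are given as [roll, pitch, yaw] about the fixed x, y, z axes, in that order (R = Rz(yaw) Ry(pitch) Rx(roll)).
In Python, from rig import r gives the robot as it stands.
- The arm moves only by the tool servo_tool, never from a script. Its argument "increments" is a list of rows, each a list of 3 entries, a list of its own where there are three numbers: the turn, a rotation vector about the world's x, y, z in degrees, then the shift along the world's x, y, z in mm, then the closure, from -1 (fully open) to 1 (shut). A call has exactly 10 rows; each row shifts and turns the commanded pose from where the row before left it; what a row does not reach is not made up. A row lasts 1/12 s, in which the tool goes at most 41.7 mm and 7.16 degrees, less where a joint would pass 70% of its speed; a pose out of reach is approached as far as the arm can. A call is refused whole if a number of a shift passes 41.7 or a number of a turn 7.16, either way. A call with a gripper value outside its range is refused whole. The fingers move at their own pace and stop on an object; "grip_force" is the grip in N (left out, the last holds). Time passes only in rows, so rows that do not move let the fingers close, or fill a call up. It gives the time, the measured TCP pose, the force, the opening and the grip force at its end, in the units of the state.
- r.observe(): the state, without advancing time (a new reading comes with each control period).
- r.camera(name): name is "side" or "top" or "wrist"; returns a dict with "img" (480x640x3 uint8, red, green, blue), "depth" (480x640 float32, m along the optical axis (not along the pixel's ray), 0 where there is no reading), "fovy" (degrees; the focal length in pixels is half the picture's height over the tangent of half this angle, whatever the lens; pixels are square), "cx", "cy" (the principal point, pixels), "dist_coeffs" ([k1, k2, p1, p2, k3] as OpenCV has them; the pictures are not rectified), "R" (3x3) and "t" (3): a world point X has camera coordinates R X + t; the wrist camera has in their place "mount" (4x4, takes a point from camera to tool coordinates, whose origin is the TCP and whose axes are the flange's). Camera axes: x right, y down, z forward; pixel columns grow to the right and rows downward; lengths in m; the calibration is good to about 2 mm. A picture is of the moment at which its call begins: read the wrist's pose just before it.
- r.hand_in(): hands the job in; it is judged then, once.
The state is a dict: "time_s": time; "q": joint angles; "dq": joint speeds; "joint_torque": joint torques, N m; "ee_pos": TCP position; "tool_rot": TCP orientation; "contact_force": force on the tool from outside, world axes, zero at the start; "moment": the same for the moment, N m; "grip_width": finger opening in m; "grasp_force": force on a finger pad.
Only numpy, scipy, OpenCV 4.12 (cv2) and the standard library are available. Lean on these libraries where they do the work, as an engineer would, in place of code of your own. Each camera call takes 0.05 s, during which the arm holds its last target. There are 200 camera calls.

## Working session

There is one attempt and no reset: what is moved stays moved. The work goes in short steps, Python scripts to look and compute and a tool call to move; the robot and the scene stay as the last step left them, time stands still between calls to the robot, and variables do not carry over. Pictures are saved under pics/ and viewed, at most 10 in all, crops included, and the job is handed in when it is done.

Besides the shell and the picture viewer there is one more tool, called after ">>>" by a JSON object that holds its "fn" and its "kwargs", one argument or row to a line. servo_tool: Moves the arm, as the interface text tells. Its arguments: {"type":"object","properties":{"increments":{"type":"array","items":{"type":"array"}},"grip_force":{"type":"number"}},"required":["increments"]}

```bash
ls; mkdir -p pics; python3 - <<'E'
from rig import r
import cv2,numpy as np
s=r.observe(); print(s)
for n in ("top","side"):
    c=r.camera(n); cv2.imwrite(f"pics/{n}0.png",c["img"][:,:,::-1]); np.savez(f"{n}0.npz",**c)
    print(n,c["fovy"],c["cx"],c["cy"],c["dist_coeffs"],(-np.array(c["R"]).T@c["t"]).round(3),np.round(c["R"],2).tolist(),(c["depth"]>0).mean())
E
```

```text
pics
{'time_s': 0.0, 'q': array([-1.43517778e+00,  2.17795108e-01,  1.61494557e+00, -2.57967899e-05,
        1.31129447e+00, -1.12216543e-01]), 'dq': array([ 0.00122727,  0.00019342, -0.00160179, -0.00020765,  0.00124425,
       -0.00055893]), 'joint_torque': array([-8.51855930e-04, -3.96847773e+01, -3.03850901e+01, -3.05234944e-04,
        9.77004500e-03, -3.80753818e-06]), 'ee_pos': array([ 0.15320806, -0.60508093,  0.2299369 ]), 'tool_rot': array([-3.13916274e+00, -2.48752273e-04,  2.47841440e-01]), 'contact_force': array([-1.12275452,  0.77907618, -1.08088057]), 'moment': array([ 0.02587318, -0.00389432,  0.0292226 ]), 'grasp_force': 0.0, 'grip_width': 0.08520718395598191}
top 46.664847715185935 322.4584179482743 238.15140126626707 [-0.0227747  0.         0.         0.         0.       ] [ 0.417 -0.018  1.25 ] [[0.01, -1.0, 0.02], [-0.99, -0.01, -0.13], [0.13, -0.02, -0.99]] 0.9960514322916667
side 46.22821801704027 320.15957647157063 247.98345692954388 [-0.11673402  0.          0.          0.          0.        ] [ 0.589 -1.075  0.812] [[1.0, 0.03, 0.01], [0.03, -0.57, -0.82], [-0.02, 0.82, -0.57]] 0.99595703125
```

View pics/top0.png

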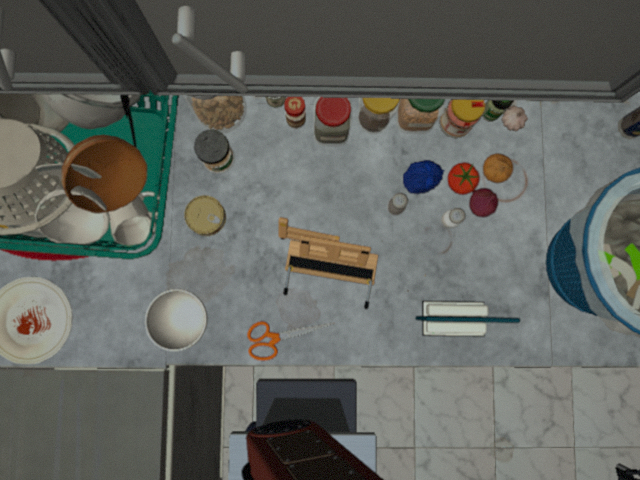

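View pics/side0.png

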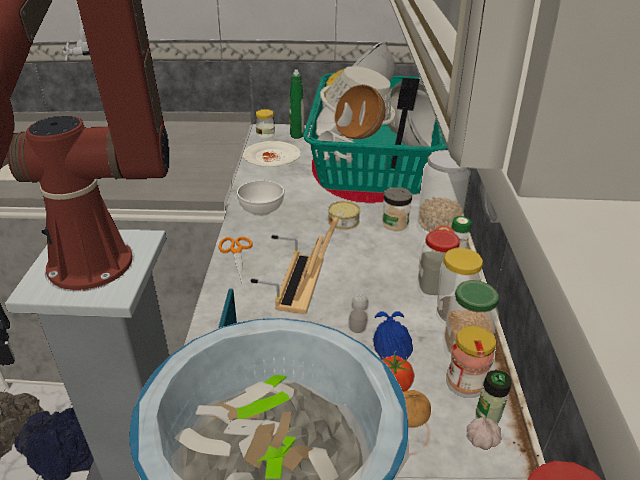

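Top view: easel at (330,258) with a black strip on the ledge, leg end at (283,228), holder tips at (286,291) and (367,304), tablet/dock at (467,319). The side view confirms this, with the screen facing the robot.

```bash
cat > h.py <<'E'
import numpy as np,cv2
def K(c):
    f=240/np.tan(np.radians(c["fovy"])/2); return np.array([[f,0,c["cx"]],[0,f,c["cy"]],[0,0,1.]])
def cloud(c,R=None,t=None):
    """world point per pixel from depth"""
    R=np.array(c["R"]) if R is None else R; t=np.array(c["t"]) if t is None else t
    v,u=np.mgrid[:480,:640]; p=np.stack([u,v],-1).reshape(-1,1,2).astype(float)
    n=cv2.undistortPoints(p,K(c),np.array(c["dist_coeffs"],float))[:,0]
    d=c["depth"].reshape(-1,1); X=np.hstack([n*d,d]); return ((X-t)@R).reshape(480,640,3)
def ontoz(c,px,z):
    n=cv2.undistortPoints(np.array(px,float).reshape(-1,1,2),K(c),np.array(c["dist_coeffs"],float))[:,0]
    d=np.hstack([n,np.ones((len(n),1))])@np.array(c["R"]); o=-np.array(c["R"]).T@c["t"]
    return o+d*((z-o[2])/d[:,2])[:,None]
def rect(P):
    (c,s,a)=cv2.minAreaRect(P[:,:2].astype(np.float32)*1000); return np.round(c,1),np.round(s,1),round(a,2)
E
python3 - <<'E'
from h import *
c=dict(np.load("top0.npz")); W=cloud(c); hsv=cv2.cvtColor(c["img"],cv2.COLOR_RGB2HSV)
def reg(u0,u1,v0,v1):
    m=np.zeros((480,640),bool); m[v0:v1,u0:u1]=1; return m
R=reg(270,395,210,315)
dark=R&(hsv[...,2]<60)
n,l,st,ce=cv2.connectedComponentsWithStats(dark.astype(np.uint8))
for i in range(1,n):
    if st[i,4]>8:
        P=W[l==i]; print("dark",st[i],np.median(P,0).round(4)); 
        if st[i,4]>300: px=np.argwhere(l==i)[:,::-1]; print(rect(ontoz(c,px,.016)))
wood=R&(hsv[...,1]>70)&(hsv[...,0]<25)&(hsv[...,2]>90)
P=W[wood]; print("wood z hist",np.histogram(P[:,2],bins=np.arange(-.005,.125,.01)))
px=np.argwhere(wood&(W[...,2]>.02)&(W[...,2]<.036)&1>0)[:,::-1]; print("lip",rect(ontoz(c,px,.029)))
m=wood&(W[...,2]>.005); print("ledge all", rect(W[wood&(W[...,2]<.035)&(W[...,2]>.008)]))
post=reg(270,300,210,245)&wood; print("post",np.median(W[post],0),rect(W[post&(W[...,2]>.08)]),W[post].max(0))
T=reg(405,530,300,335)
tab=T&(hsv[...,0]>80)&(hsv[...,0]<105)&(hsv[...,1]>90)&(W[...,2]>.1)
print("tablet",tab.sum(),np.median(W[tab],0),rect(W[tab]),rect(ontoz(c,np.argwhere(tab)[:,::-1],.137)))
d=T&(W[...,2]>.03)&(W[...,2]<.06)&(hsv[...,1]<60); print("dock",rect(W[d]),np.percentile(W[d],[1,50,99],axis=0))
for n,b in dict(bowl=(140,212,285,355),tin=(180,230,190,240),salt=(385,412,188,217),pep=(440,470,205,230)).items():
    m=reg(*b)&(W[...,2]>.02); print(n,rect(W[m]),W[m][:,2].max())
np.save("W.npy",W)
im=c["img"][205:345,260:540,::-1]; cv2.imwrite("pics/crop1.png",cv2.resize(im,None,fx=2.85,fy=2.85,interpolation=cv2.INTER_CUBIC))
E
```

```text
dark [302 241   6   3  10] [0.5589 0.     0.0882]
dark [362 251   6   3  10] [ 0.5388 -0.1274  0.0886]
dark [290 256  83  23 779] [ 0.5116 -0.0573  0.017 ]
(array([511.4, -58.4]), array([184.6,  21.5]), 80.94)
dark [284 288   4   7  22] [0.4573 0.039  0.0694]
dark [365 302   4   7  22] [ 0.4295 -0.1321  0.0704]
wood z hist (array([ 12, 246, 514, 537, 179,  86, 151, 106, 197, 564, 142,  22]), array([-0.005,  0.005,  0.015,  0.025,  0.035,  0.045,  0.055,  0.065,
        0.075,  0.085,  0.095,  0.105,  0.115]))
lip (array([520.4, -59.3]), array([196.6,  65.7]), 80.77)
ledge all (array([522.6, -60.2]), array([199.6,  70.1]), 80.89)
post [0.58067381 0.03443289 0.08143281] (array([591.6,  31.3]), array([44.2, 25.7]), 82.68) [0.60696354 0.0546733  0.12306153]
tablet 371 [ 0.40188404 -0.33532471  0.13669014] (array([ 405.3, -224.9]), array([413.6,  10.8]), 88.22) (array([ 401.8, -335.7]), array([  7.9, 192.9]), 0.37)
dock (array([ 402.2, -323.3]), array([ 60.4, 154. ]), 0.32) [[ 0.3720034  -0.39686439  0.03102832]
 [ 0.40873586 -0.33200798  0.04496532]
 [ 0.43066007 -0.26864683  0.05653696]]
bowl (array([426.6, 166.3]), array([127.1, 347.1]), 17.18) 1.2496826033826516
tin (array([528.3, 124.7]), array([360.2,  83.7]), 45.96) 1.2496826033826516
salt (array([ 559.4, -121. ]), array([ 41.4, 348.5]), 47.4) 1.2496826033826516
pep (array([ 527. , -200.2]), array([ 42.2, 422.8]), 36.83) 1.2496826033826516
```

View pics/crop1.png

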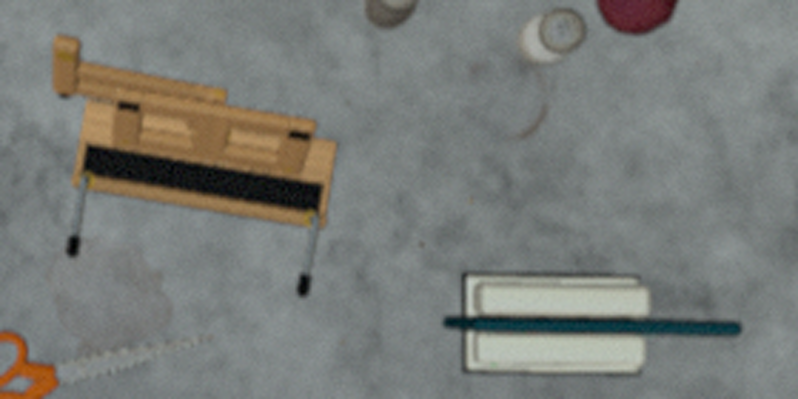

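The crop shows the post at (67,65), the ledge mat between (85,160) and (320,195), the holder wires near 0 rad and the tablet edge from (447,321) to (740,328).

```bash
python3 - <<'E'
from h import *
c=dict(np.load("top0.npz")); W=np.load("W.npy")
s=dict(np.load("side0.npz")); S=cloud(s)
print("side z ok", [S[v,u].round(3) for u,v in((334,227),(275,295),(232,295))])
O=np.array([.5423,-.0634]); a=np.radians(-9.1); Rz=np.array([[np.cos(a),-np.sin(a)],[np.sin(a),np.cos(a)]])
def E(P): Q=P.copy(); Q[:,:2]=(P[:,:2]-O)@Rz; return (Q*1000)
# post points in easel frame, from both views
for n,X in(("top",W),("side",S)):
    Q=E(X.reshape(-1,3)); 
    for z0 in (50,65,80,95,110):
        m=(Q[:,1]>101)&(Q[:,1]<140)&(abs(Q[:,0])<80)&(abs(Q[:,2]-z0)<8); 
        if m.sum()>3: print(n,"post z",z0,m.sum(),np.percentile(Q[m],[5,50,95],axis=0)[:,:2].round(0).tolist())
    for z0 in (30,50,70,90,102):
        m=(abs(Q[:,1])<72)&(abs(Q[:,0])<80)&(abs(Q[:,2]-z0)<5); 
        if m.sum()>3: print(n,"back z",z0,m.sum(),np.percentile(Q[m],[2,50,98],axis=0)[:,:2].round(0).tolist())
for v in (20,60,85,92): print("cab",v,W[v,300].round(3))
for n,(b,z) in dict(bowl=((140,212,285,355),.02),tin=((180,230,190,240),.03),salt=((385,412,188,217),.07),pep=((440,470,205,230),.07),jar=((190,235,125,175),.08)).items():
    Q=W[b[2]:b[3],b[0]:b[1]].reshape(-1,3); Q=Q[(Q[:,2]>z)&(Q[:,2]<.12)]; print(n,rect(Q))
hs=1000*np.array([W[v,u] for u,v in((420,318),(512,320))]); print(hs)
# push path
t=np.radians(20); H0=np.array([30-94*np.tan(t),0,0]) # hinge line at z=0
zc=65
for q in np.arange(0,1.56,.15):
    ax=np.array([np.sin(t),0,np.cos(t)]); d=np.array([np.cos(t),0,-np.sin(t)]); y=np.array([0,1.,0])
    k=115*(np.cos(q)*y+np.sin(q)*d); u=(zc-k[2])/np.cos(t); p=H0+u*ax+k
    tan=-np.sin(q)*y+np.cos(q)*d
    f=p[:2]-tan[:2]/np.hypot(*tan[:2])*(6+14); print(round(q,2),p.round(0),"finger world",(1000*O+Rz@f).round(0))
E
```

```text
side z ok [array([0.598, 0.036, 0.102]), array([ 0.468, -0.096, -0.   ]), array([ 0.407, -0.261,  0.134])]
top post z 50 24 [[9.0, 104.0], [12.0, 115.0], [15.0, 124.0]]
top post z 65 48 [[13.0, 102.0], [17.0, 113.0], [22.0, 124.0]]
top post z 80 36 [[19.0, 103.0], [22.0, 111.0], [28.0, 123.0]]
top post z 95 39 [[24.0, 103.0], [27.0, 113.0], [30.0, 122.0]]
top post z 110 55 [[30.0, 106.0], [34.0, 114.0], [45.0, 122.0]]
top back z 30 460 [[-54.0, -69.0], [-47.0, 2.0], [-3.0, 69.0]]
top back z 50 70 [[-9.0, -71.0], [-6.0, -0.0], [5.0, 70.0]]
top back z 70 71 [[-2.0, -71.0], [1.0, 3.0], [5.0, 69.0]]
top back z 90 512 [[6.0, -69.0], [16.0, 15.0], [31.0, 70.0]]
top back z 102 37 [[9.0, -68.0], [12.0, 14.0], [17.0, 62.0]]
side post z 65 7 [[15.0, 106.0], [17.0, 113.0], [19.0, 120.0]]
side post z 80 7 [[19.0, 109.0], [22.0, 111.0], [33.0, 116.0]]
side post z 95 38 [[26.0, 103.0], [33.0, 108.0], [39.0, 112.0]]
side post z 110 36 [[32.0, 105.0], [38.0, 109.0], [45.0, 116.0]]
side back z 30 200 [[-53.0, -71.0], [-47.0, -5.0], [4.0, 67.0]]
side back z 50 35 [[-7.0, -72.0], [-1.0, -6.0], [15.0, 5
[... 494 characters left out ...]
([ 620.7, -328.2]), array([33.1, 33.9]), 1.14)
jar (array([760.1, 200.6]), array([72.2, 73.5]), 9.64)
[[ 402.19472282 -245.76125097   72.15753428]
 [ 400.40200626 -416.85381939  140.17777126]]
0.0 [ 19. 115.  65.] finger world [560.  50.]
0.15 [ 38. 114.  65.] finger world [579.  49.]
0.3 [ 56. 110.  65.] finger world [597.  45.]
0.45 [ 73. 104.  65.] finger world [614.  39.]
0.6 [89. 95. 65.] finger world [631.  30.]
0.75 [103.  84.  65.] finger world [645.  20.]
0.9 [115.  71.  65.] finger world [658.   7.]
1.05 [126.  57.  65.] finger world [669.  -8.]
1.2 [134.  42.  65.] finger world [677. -24.]
1.35 [139.  25.  65.] finger world [682. -41.]
1.5 [142.   8.  65.] finger world [685. -58.]
```

>>> {"fn": "servo_tool", "kwargs": {
  "increments": [
    [[0, 0, 6.66], [19.8, 32.8, 0], 1],
    [[0, 0, 6.66], [19.8, 32.8, 0], 1],
    [[0, 0, 6.66], [19.8, 32.8, 0], 1],
    [[0, 0, 6.66], [19.8, 32.8, 0], 1],
    [[0, 0, 6.66], [19.8, 32.8, 0], 1],
    [[0, 0, 6.66], [19.8, 32.8, 0], 1],
    [[0, 0, 6.66], [19.8, 32.8, 0], 1],
    [[0, 0, 6.66], [19.8, 32.8, 0], 1],
    [[0, 0, 6.66], [19.8, 32.8, 0], 1],
    [[0, 0, 6.66], [19.8, 32.8, 0], 1]
  ]
}}

```text
time_s: 0.93
ee_pos: [0.3516, -0.2759, 0.2309]
tool_rot: [-3.141, -0.0, 1.415]
contact_force: [0.6, -0.5, -0.4]
grip_width: -0.0001
grasp_force: 0.0
```

>>> {"fn": "servo_tool", "kwargs": {
  "increments": [
    [[0, 0, 0], [19.8, 32.8, 0], 1],
    [[0, 0, 0], [19.8, 32.8, 0], 1],
    [[0, 0, 0], [19.8, 32.8, 0], 1],
    [[0, 0, 0], [19.8, 32.8, 0], 1],
    [[0, 0, 0], [19.8, 32.8, 0], 1],
    [[0, 0, 0], [19.8, 32.8, 0], 1],
    [[0, 0, 0], [19.8, 32.8, 0], 1],
    [[0, 0, 0], [19.8, 32.8, 0], 1],
    [[0, 0, 0], [19.8, 32.8, 0], 1],
    [[0, 0, 0], [19.8, 32.8, 0], 1]
  ]
}}

```text
time_s: 1.77
ee_pos: [0.5495, 0.052, 0.2307]
tool_rot: [-3.141, 0.0, 1.411]
contact_force: [0.4, -0.0, 0.9]
grip_width: 0.0005
grasp_force: 0.0
```

>>> {"fn": "servo_tool", "kwargs": {
  "increments": [
    [[0, 0, 0], [0, 0, -20], 1],
    [[0, 0, 0], [0, 0, -20], 1],
    [[0, 0, 0], [0, 0, -20], 1],
    [[0, 0, 0], [0, 0, -20], 1],
    [[0, 0, 0], [0, 0, -20], 1],
    [[0, 0, 0], [0, 0, -20], 1],
    [[0, 0, 0], [0, 0, -20], 1],
    [[0, 0, 0], [0, 0, -15], 1],
    [[0, 0, 0], [0, 0, -8], 1],
    [[0, 0, 0], [0, 0, 0], 1]
  ]
}}

```text
time_s: 2.6
ee_pos: [0.5469, 0.0501, 0.0656]
tool_rot: [-3.136, 0.001, 1.41]
contact_force: [-0.1, -0.6, 0.1]
grip_width: 0.0
grasp_force: 0.0
```

>>> {"fn": "servo_tool", "kwargs": {
  "increments": [
    [[0, 0, 0], [8, 0, 0], 1],
    [[0, 0, 0], [8, 0, 0], 1],
    [[0, 0, 0], [9.3, -1.2, 0], 1],
    [[0, 0, 0], [9.3, -1.2, 0], 1],
    [[0, 0, 0], [9.3, -1.2, 0], 1],
    [[0, 0, 0], [9.3, -1.2, 0], 1],
    [[0, 0, 0], [8.5, -3.8, 0], 1],
    [[0, 0, 0], [8.5, -3.8, 0], 1],
    [[0, 0, 0], [8.5, -3.8, 0], 1],
    [[0, 0, 0], [8.5, -3.8, 0], 1]
  ]
}}

```text
time_s: 3.43
ee_pos: [0.6371, 0.0296, 0.068]
tool_rot: [-3.141, 0.0, 1.41]
contact_force: [-0.8, -0.5, -0.6]
grip_width: -0.0002
grasp_force: 0.4
```

>>> {"fn": "servo_tool", "kwargs": {
  "increments": [
    [[0, 0, 0], [6.8, -5.8, 0], 1],
    [[0, 0, 0], [6.8, -5.8, 0], 1],
    [[0, 0, 0], [6.8, -5.8, 0], 1],
    [[0, 0, 0], [6.8, -5.8, 0], 1],
    [[0, 0, 0], [4.8, -7.8, 0], 1],
    [[0, 0, 0], [4.8, -7.8, 0], 1],
    [[0, 0, 0], [4.8, -7.8, 0], 1],
    [[0, 0, 0], [4.8, -7.8, 0], 1],
    [[0, 0, 0], [1.5, -7, 0], 1],
    [[0, 0, 0], [1.5, -7, 0], 1]
  ]
}}

```text
time_s: 4.27
ee_pos: [0.6863, -0.0391, 0.0683]
tool_rot: [3.141, -0.0, 1.41]
contact_force: [-0.2, 1.3, -1.0]
grip_width: 0.0003
grasp_force: 0.4
```

>>> {"fn": "servo_tool", "kwargs": {
  "increments": [
    [[0, 0, 0], [0.5, -4, 0], 1],
    [[0, 0, 0], [0.5, -4, 0], 1],
    [[0, 0, 0], [0.5, -4, 0], 1],
    [[0, 0, 0], [0, -3, 0], 1],
    [[0, 0, 0], [0, -2, 0], 1],
    [[0, 0, 0], [0, -2, 0], 1],
    [[0, 0, 0], [0, -1, 0], 1],
    [[0, 0, 0], [0, -1, 0], 1],
    [[0, 0, 0], [0, -1, 0], 1],
    [[0, 0, 0], [0, 0, 0], 1]
  ]
}}

```text
time_s: 5.1
ee_pos: [0.6874, -0.0604, 0.0683]
tool_rot: [-3.141, 0.0, 1.41]
contact_force: [-0.2, 0.4, -0.6]
grip_width: 0.0001
grasp_force: 0.2
```

```bash
python3 - <<'E'
from rig import r
from h import *
c=r.camera("top"); W=cloud(c); o=r.observe(); print(o["contact_force"],o["ee_pos"])
hsv=cv2.cvtColor(c["img"],cv2.COLOR_RGB2HSV)
m=np.zeros((480,640),bool); m[210:315,270:395]=1
px=np.argwhere(m&(hsv[...,2]<60)&(abs(W[...,2]-.017)<.006))[:,::-1]; print(len(px),rect(ontoz(c,px,.016)))
cv2.imwrite("pics/leg.png",cv2.resize(c["img"][140:320,240:440,::-1],None,fx=3,fy=3,interpolation=cv2.INTER_CUBIC))
E
```

```text
[-0.62937084  0.87536946 -0.22193911] [ 0.68746317 -0.06041742  0.06838518]
176 (array([ 500.4, -127.7]), array([44.2, 20.1]), 80.26)
```

View pics/leg.png

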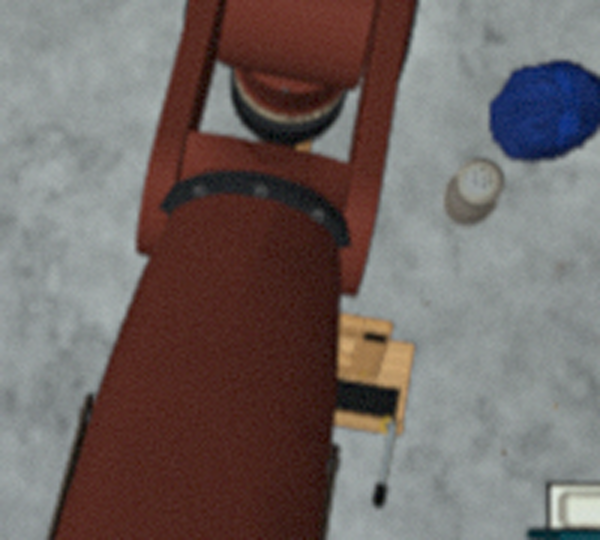

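The arm hides the leg. The force is only about 1 N, so I'll press on until it rises at the stop.

>>> {"fn": "servo_tool", "kwargs": {
  "increments": [
    [[0, 0, 0], [0, -1.5, 0], 1],
    [[0, 0, 0], [0, -1.5, 0], 1],
    [[0, 0, 0], [0, -1.5, 0], 1],
    [[0, 0, 0], [0, -1, 0], 1],
    [[0, 0, 0], [0, -1, 0], 1],
    [[0, 0, 0], [0, -1, 0], 1],
    [[0, 0, 0], [0, 0, 0], 1],
    [[0, 0, 0], [0, 0, 0], 1],
    [[0, 0, 0], [0, 0, 0], 1],
    [[0, 0, 0], [0, 0, 0], 1]
  ]
}}

```text
time_s: 5.98
ee_pos: [0.6874, -0.068, 0.0683]
tool_rot: [-3.141, 0.0, 1.41]
contact_force: [-0.8, 1.4, 1.1]
grip_width: -0.0002
grasp_force: 0.8
```

>>> {"fn": "servo_tool", "kwargs": {
  "increments": [
    [[0, 0, 0], [0, 6, 0], 1],
    [[0, 0, 0], [0, 0, 35], 1],
    [[0, 0, 0], [0, 0, 40], 1],
    [[0, 0, 0], [0, 0, 40], 1],
    [[0, 0, 0], [0, 0, 40], 1],
    [[0, 0, 2], [-28, -26, 5], 0],
    [[0, 0, 2], [-28, -26, 5], -1],
    [[0, 0, 2], [-28, -26, 5], -1],
    [[0, 0, 2.6], [-28, -26, 5], -1],
    [[0, 0, 0], [-28, -26, 5], -1]
  ]
}}

```text
time_s: 6.82
ee_pos: [0.5463, -0.1931, 0.249]
tool_rot: [3.14, 0.002, 1.562]
contact_force: [0.5, -1.1, -0.1]
grip_width: 0.0604
grasp_force: 0.0
```

>>> {"fn": "servo_tool", "kwargs": {
  "increments": [
    [[0, 0, 0], [-29, -28, 0], -1],
    [[0, 0, 0], [-29, -28, 0], -1],
    [[0, 0, 0], [-29, -28, 0], -1],
    [[0, 0, 0], [-29, -28, 0], -1],
    [[0, 0, 0], [-29, -28, 0], -1],
    [[0, 0, 0], [0, 0, 0], -1],
    [[0, 0, 0], [0, 0, 0], -1],
    [[0, 0, 0], [0, 0, 0], -1],
    [[0, 0, 0], [0, 0, 0], -1],
    [[0, 0, 0], [0, 0, 0], -1]
  ]
}}

```text
time_s: 7.65
ee_pos: [0.4034, -0.3309, 0.2483]
tool_rot: [3.141, 0.0, 1.563]
contact_force: [-0.1, -0.9, -0.0]
grip_width: 0.0854
grasp_force: 0.0
```

```bash
python3 - <<'E'
from rig import r
from h import *
print(r.observe()["ee_pos"])
c=r.camera("top"); W=cloud(c); s=r.camera("side")
np.savez("top1.npz",**c)
hsv=cv2.cvtColor(c["img"],cv2.COLOR_RGB2HSV)
m=np.zeros((480,640),bool); m[190:315,270:395]=1
px=np.argwhere(m&(hsv[...,2]<60)&(abs(W[...,2]-.017)<.006))[:,::-1]; print(len(px),rect(ontoz(c,px,.016)))
wood=m&(hsv[...,1]>70)&(hsv[...,0]<25)&(hsv[...,2]>90)
print("ledge",rect(W[wood&(W[...,2]<.035)&(W[...,2]>.008)&(W[...,0]<.57)]))
P=W[wood&(W[...,0]>.655)]; print("post",rect(P),P[:,2].max())
for z in (30,45,60,75):
    Q=P[abs(P[:,2]-z/1000)<.008]
    if len(Q)>3: print(z,len(Q),np.percentile(Q,[5,50,95],axis=0).round(3)[:,:2].tolist())
a=cv2.resize(c["img"][150:330,250:430],None,fx=2.2,fy=2.2); b=cv2.resize(s["img"][200:380,220:400],None,fx=2.2,fy=2.2)
cv2.imwrite("pics/leg2.png",np.hstack([a,b])[:,:,::-1])
E
```

```text
[ 0.40343605 -0.33090974  0.24829872]
762 (array([512. , -58.7]), array([184.3,  21.1]), 78.63)
ledge (array([523. , -60.8]), array([199.7,  69.5]), 78.67)
post (array([666.1, -81. ]), array([11.6, 21.7]), 77.76) 0.07632720617741463
30 7 [[0.658, -0.077], [0.663, -0.076], [0.675, -0.076]]
45 13 [[0.661, -0.086], [0.666, -0.079], [0.672, -0.077]]
60 37 [[0.656, -0.087], [0.667, -0.081], [0.672, -0.078]]
75 12 [[0.671, -0.088], [0.674, -0.082], [0.675, -0.078]]
```

View pics/leg2.png

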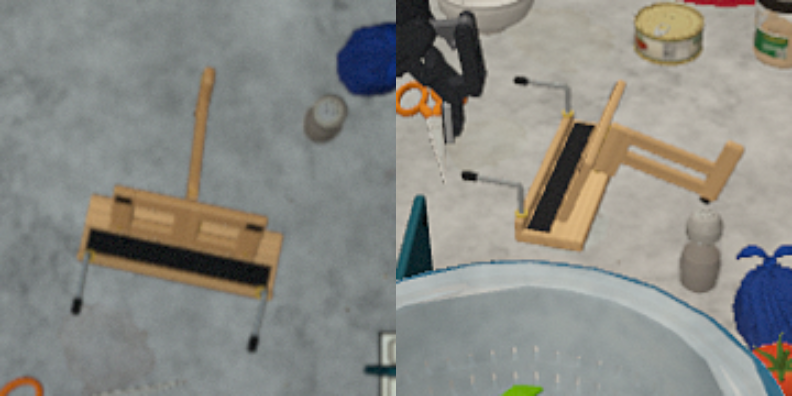

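Leg out: in the top crop it points straight back at (208,75) and in the side crop its foot is down. The easel has turned by about 2.2°. Next is grasping the tablet.

>>> {"fn": "servo_tool", "kwargs": {
  "increments": [
    [[0, 0, 0], [-1.5, -4.8, -25], -1],
    [[0, 0, 0], [0, 0, -25], -1],
    [[0, 0, 0], [0, 0, -25], -1],
    [[0, 0, 0], [0, 0, -25], -1],
    [[0, 0, 0], [0, 0, -20], -1],
    [[0, 0, 0], [0, 0, -12], -1],
    [[0, 0, 0], [0, 0, -8], -1],
    [[0, 0, 0], [0, 0, -3], -1],
    [[0, 0, 0], [0, 0, 0], -0.5],
    [[0, 0, 0], [0, 0, 0], 0]
  ],
  "grip_force": 40
}}

```text
time_s: 8.58
ee_pos: [0.4018, -0.3373, 0.1065]
tool_rot: [3.14, 0.002, 1.561]
contact_force: [0.1, 0.8, -0.3]
grip_width: 0.0635
grasp_force: 0.0
```

>>> {"fn": "servo_tool", "kwargs": {
  "increments": [
    [[0, 0, 0], [0, 0, 0], 0.3],
    [[0, 0, 0], [0, 0, 0], 0.5],
    [[0, 0, 0], [0, 0, 0], 0.6],
    [[0, 0, 0], [0, 0, 0], 0.7],
    [[0, 0, 0], [0, 0, 0], 0.8],
    [[0, 0, 0], [0, 0, 0], 1],
    [[0, 0, 0], [0, 0, 0], 1],
    [[0, 0, 0], [0, 0, 0], 1],
    [[0, 0, 0], [0, 0, 0], 1],
    [[0, 0, 0], [0, 0, 0], 1]
  ],
  "grip_force": 40
}}

```text
time_s: 9.42
ee_pos: [0.4013, -0.337, 0.1059]
tool_rot: [3.141, 0.001, 1.56]
contact_force: [-0.5, 0.5, 5.8]
grip_width: 0.0093
grasp_force: 40.1
```

>>> {"fn": "servo_tool", "kwargs": {
  "increments": [
    [[0, 0, 0], [0, 0, 5], 1],
    [[0, 0, 0], [0, 0, 10], 1],
    [[0, 0, 0], [0, 0, 14], 1],
    [[0, 0, 0], [0, 0, 16], 1],
    [[0, 0, 0], [0, 0, 16], 1],
    [[0, 0, 0], [0, 0, 17], 1],
    [[0, 0, 0], [0, 0, 16], 1],
    [[0, 0, 0], [0, 0, 14], 1],
    [[0, 0, 0], [0, 0, 8], 1],
    [[0, 0, 0], [0, 0, 4], 1]
  ]
}}

```text
time_s: 10.25
ee_pos: [0.4008, -0.3366, 0.2262]
tool_rot: [3.141, 0.001, 1.56]
contact_force: [-0.7, -0.1, -3.6]
grip_width: 0.009
grasp_force: 39.5
```

>>> {"fn": "servo_tool", "kwargs": {
  "increments": [
    [[0, 0, -0.5], [7, 13, 0], 1],
    [[0, 0, -1], [13, 24, 0], 1],
    [[0, 0, -1.2], [17, 32, 0], 1],
    [[0, 0, -1.2], [18, 34, 0], 1],
    [[0, 0, -1.2], [18, 34, 0], 1],
    [[0, 0, -1.2], [18, 34, 0], 1],
    [[0, 0, -1.2], [18, 34, 0], 1],
    [[0, 0, -1.2], [17, 31, 0], 1],
    [[0, 0, -1], [12, 22, 0], 1],
    [[0, 0, -1], [7, 12, 0], 1]
  ]
}}

```text
time_s: 11.08
ee_pos: [0.5458, -0.0631, 0.2237]
tool_rot: [-3.139, -0.002, 1.376]
contact_force: [-0.5, 0.0, -4.1]
grip_width: 0.0092
grasp_force: 39.5
```

>>> {"fn": "servo_tool", "kwargs": {
  "increments": [
    [[0.394, 1.96, 0], [0, 0, 0], 1],
    [[0.394, 1.96, 0], [0, 0, 0], 1],
    [[0.394, 1.96, 0], [0, 0, 0], 1],
    [[0.394, 1.96, 0], [0, 0, 0], 1],
    [[0.394, 1.96, 0], [0, 0, 0], 1],
    [[0.394, 1.96, 0], [0, 0, 0], 1],
    [[0.394, 1.96, 0], [0, 0, 0], 1],
    [[0.394, 1.96, 0], [0, 0, 0], 1],
    [[0.394, 1.96, 0], [0, 0, 0], 1],
    [[0.394, 1.96, 0], [0, 0, 0], 1]
  ]
}}

```text
time_s: 11.92
ee_pos: [0.5454, -0.0665, 0.2238]
tool_rot: [-2.789, -0.0, 1.374]
contact_force: [0.8, 1.3, -3.5]
grip_width: 0.0092
grasp_force: 39.5
```

```bash
python3 - <<'E'
from rig import r
from h import *
from scipy.spatial.transform import Rotation as Ro
o=r.observe(); R=Ro.from_euler("xyz",o["tool_rot"]).as_matrix(); print(o["ee_pos"],"\n",R.round(3),o["contact_force"],o["grip_width"])
s=r.camera("side"); S=cloud(s); hsv=cv2.cvtColor(s["img"],cv2.COLOR_RGB2HSV)
m=(hsv[...,0]>80)&(hsv[...,0]<105)&(hsv[...,1]>90)&(S[...,0]>.4)&(S[...,0]<.68)&(S[...,1]>-.2)&(S[...,1]<.1)&(S[...,2]>.05)&(S[...,2]<.35)
n,l,st,_=cv2.connectedComponentsWithStats(m.astype(np.uint8)); print([x.tolist() for x in st[1:] if x[4]>30])
i=1+np.argmax(st[1:,4]); P=S[l==i]; T=(P-o["ee_pos"])@R*1000
print(np.percentile(T,[2,50,98],axis=0).round(1))
u,v=340,250; cv2.imwrite("pics/hold.png",cv2.resize(s["img"][130:330,210:410,::-1],None,fx=2.5,fy=2.5))
E
```

```text
[ 0.54543424 -0.0665445   0.22383883] 
 [[ 0.196  0.92  -0.338]
 [ 0.981 -0.184  0.068]
 [ 0.    -0.345 -0.939]] [ 0.76939212  1.30596993 -3.54062652] 0.009198383071008861
[[283, 176, 41, 85, 443]]
[[-98.5  -5.4 -33.7]
 [-91.3  -0.6 -24.6]
 [ 56.4   4.2  83. ]]
```

View pics/hold.png

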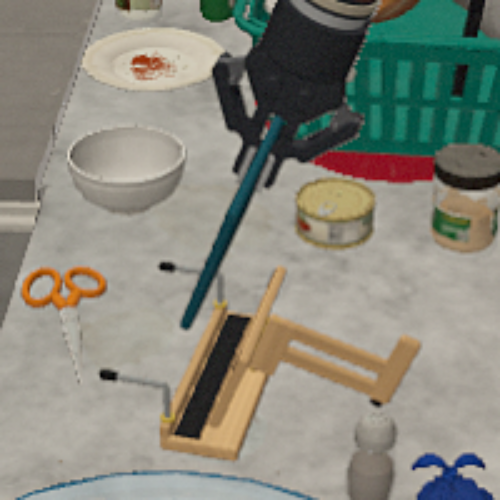

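The tablet hangs parallel to the backrest above the gap (lower edge at (187,325) in the crop). Lowering now.

>>> {"fn": "servo_tool", "kwargs": {
  "increments": [
    [[0, 0, 0], [1.6, 0, -8], 1],
    [[0, 0, 0], [0, 0, -15], 1],
    [[0, 0, 0], [0, 0, -18], 1],
    [[0, 0, 0], [0, 0, -18], 1],
    [[0, 0, 0], [0, 0, -18], 1],
    [[0, 0, 0], [0, 0, -15], 1],
    [[0, 0, 0], [0, 0, -10], 1],
    [[0, 0, 0], [0, 0, -6], 1],
    [[0, 0, 0], [0, 0, -3], 1],
    [[0, 0, 0], [0, 0, 0], 1]
  ]
}}

```text
time_s: 12.8
ee_pos: [0.5473, -0.0666, 0.1138]
tool_rot: [-2.792, -0.0, 1.373]
contact_force: [-0.2, 0.2, -3.8]
grip_width: 0.0095
grasp_force: 39.6
```

```bash
python3 - <<'E'
from rig import r
from h import *
o=r.observe(); print(o["ee_pos"],o["contact_force"])
s=r.camera("side"); cv2.imwrite("pics/near.png",cv2.resize(s["img"][180:330,250:400,::-1],None,fx=4,fy=4,interpolation=cv2.INTER_CUBIC))
E
```

```text
[ 0.54726993 -0.06657426  0.11384192] [-0.22166796  0.17663892 -3.78899065]
```

View pics/near.png

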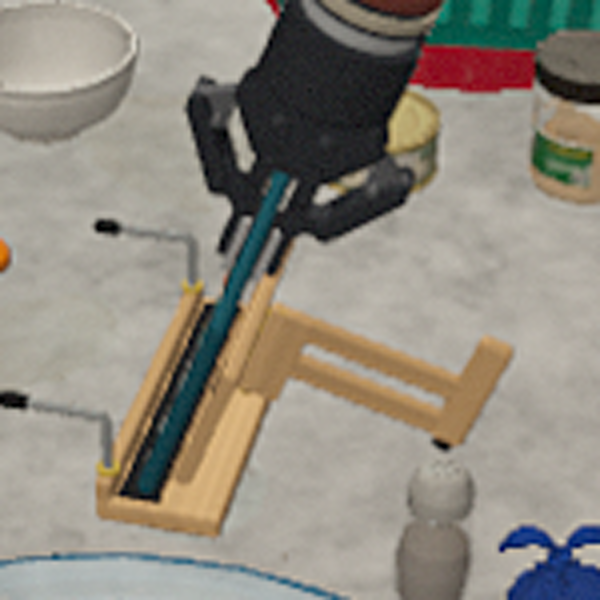

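The lower edge is inside the gap, in front of the backrest ((145,490) in the crop). I'll lower it slowly to contact.

>>> {"fn": "servo_tool", "kwargs": {
  "increments": [
    [[0, 0, 0], [0, 0, -1.5], 1],
    [[0, 0, 0], [0, 0, -1.5], 1],
    [[0, 0, 0], [0, 0, -1], 1],
    [[0, 0, 0], [0, 0, -1], 1],
    [[0, 0, 0], [0, 0, -1], 1],
    [[0, 0, 0], [0, 0, -1], 1],
    [[0, 0, 0], [0, 0, -0.5], 1],
    [[0, 0, 0], [0, 0, -0.5], 1],
    [[0, 0, 0], [0, 0, 0], 1],
    [[0, 0, 0], [0, 0, 0], 1]
  ]
}}

```text
time_s: 13.68
ee_pos: [0.5475, -0.0666, 0.1063]
tool_rot: [-2.793, -0.0, 1.373]
contact_force: [-0.2, 0.6, -3.6]
grip_width: 0.0092
grasp_force: 39.6
```

>>> {"fn": "servo_tool", "kwargs": {
  "increments": [
    [[0, 0, 0], [0, 0, -0.5], 1],
    [[0, 0, 0], [0, 0, -0.5], 1],
    [[0, 0, 0], [0, 0, -0.5], 1],
    [[0, 0, 0], [0, 0, -0.3], 1],
    [[0, 0, 0], [0, 0, -0.3], 1],
    [[0, 0, 0], [0, 0, 0], 1],
    [[0, 0, 0], [0, 0, 0], 1],
    [[0, 0, 0], [0, 0, 0], 1],
    [[0, 0, 0], [0, 0, 0], 1],
    [[0, 0, 0], [0, 0, 0], 1]
  ]
}}

```text
time_s: 14.52
ee_pos: [0.5481, -0.0667, 0.1058]
tool_rot: [-2.793, -0.0, 1.373]
contact_force: [0.8, 0.9, 5.4]
grip_width: 0.0092
grasp_force: 40.9
```

>>> {"fn": "servo_tool", "kwargs": {
  "increments": [
    [[0, 0, 0], [0, 0, 0.3], 0.76],
    [[0, 0, 0], [0, 0, 0], 0.74],
    [[0, 0, 0], [0, 0, 0], 0.72],
    [[0, 0, 0], [0, 0, 0], 0.7],
    [[0, 0, 0], [0, 0, 0], 0.66],
    [[0, 0, 0], [0, 0, 0], 0.6],
    [[0, 0, 0], [0, 0, 0], 0.55],
    [[0, 0, 0], [0, 0, 0], 0.5],
    [[0, 0, 0], [0, 0, 0], 0.45],
    [[0, 0, 0], [0, 0, 0], 0.45]
  ],
  "grip_force": 20
}}

```text
time_s: 15.35
ee_pos: [0.5473, -0.0666, 0.1044]
tool_rot: [-2.792, -0.0, 1.374]
contact_force: [0.4, -0.3, -0.5]
grip_width: 0.0234
grasp_force: 0.0
```

```bash
python3 - <<'E'
from rig import r
from h import *
o=r.observe(); print(o["ee_pos"],o["contact_force"],o["grip_width"])
s=r.camera("side"); cv2.imwrite("pics/rel.png",cv2.resize(s["img"][180:330,250:400,::-1],None,fx=3,fy=3,interpolation=cv2.INTER_CUBIC))
E
```

```text
[ 0.54730921 -0.06656577  0.10442066] [ 0.43015714 -0.32926121 -0.45413747] 0.02339419965588837
```

View pics/rel.png

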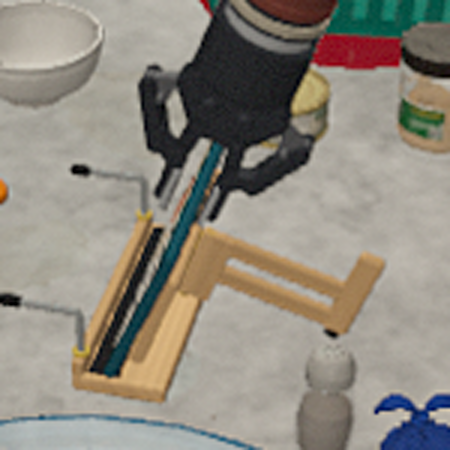

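The tablet is free and leans on the backrest between the open fingers. Withdrawing along the finger axis.

>>> {"fn": "servo_tool", "kwargs": {
  "increments": [
    [[0, 0, 0], [2, -0.4, 5.6], 0.45],
    [[0, 0, 0], [4, -0.8, 11.3], 0.45],
    [[0, 0, 0], [5, -1, 14], 0.45],
    [[0, 0, 0], [6, -1.2, 17], 0.45],
    [[0, 0, 0], [8, -1.6, 22], 0.45],
    [[0, 0, 0], [8, -1.6, 22], 0.45],
    [[-0.394, -1.96, 0], [0, 0, 20], 1],
    [[-1, -4.9, 0], [0, 0, 20], 1],
    [[-1.2, -6, 0], [-10, 0, 10], 1],
    [[-1.3, -6.5, 0], [-20, 0, 0], 1]
  ]
}}

```text
time_s: 16.23
ee_pos: [0.5556, -0.0745, 0.2527]
tool_rot: [3.129, 0.001, 1.374]
contact_force: [-0.3, 0.5, 2.1]
grip_width: -0.0004
grasp_force: 0.0
```

```bash
python3 - <<'E'
from rig import r
from h import *
a=np.radians(-11.35); Rz=np.array([[np.cos(a),-np.sin(a)],[np.sin(a),np.cos(a)]]); O=np.array([542.6,-64.7])
for sg in (1,-1):
    old=None
    for q in (-.45,-.2,0,.2,.4,.6,.8,1.,1.2,1.4,1.6,1.7):
        p=np.array([-50,88])+42*np.array([-np.cos(q),-np.sin(q)])-18*np.array([np.sin(q),-np.cos(q)]); p[1]*=sg
        w=O+Rz@p; print(sg,q,w.round(1),None if old is None else (w-old).round(1)); old=w
s=r.camera("side"); S=cloud(s); hsv=cv2.cvtColor(s["img"],cv2.COLOR_RGB2HSV)
s0=dict(np.load("side0.npz"));
m=(hsv[...,0]>80)&(hsv[...,0]<105)&(hsv[...,1]>90)&(S[...,0]>.45)&(S[...,0]<.68)&(S[...,1]>-.2)&(S[...,1]<.1)&(S[...,2]>.01)&(S[...,2]<.16)
P=S[m]*1000; P[:,:2]=(P[:,:2]-O)@Rz; print(len(P),np.percentile(P,[1,50,99],axis=0).round(1))
for z in (20,40,60,80,100,120): 
    Q=P[(abs(P[:,2]-z)<8)&(P[:,1]<-80)]; print(z,len(Q),np.percentile(Q,[5,50,95],axis=0).round(1)[:,:2].tolist() if len(Q) else 0)
d=cv2.inRange(hsv,(0,0,0),(180,255,60)); 
E
```

```text
1 -0.45 [488.3  71.1] None
1 -0.2 [479.2  64.3] [-9.1 -6.8]
1 0 [473.3  57.3] [-5.9 -7. ]
1 0.2 [468.9  49.3] [-4.4 -8. ]
1 0.4 [466.1  40.6] [-2.7 -8.7]
1 0.6 [465.2  31.6] [-0.9 -9.1]
1 0.8 [466.1  22.5] [ 0.9 -9.1]
1 1.0 [468.8  13.8] [ 2.7 -8.7]
1 1.2 [473.1   5.7] [ 4.4 -8. ]
1 1.4 [479.   -1.3] [ 5.9 -7. ]
1 1.6 [486.1  -7. ] [ 7.1 -5.7]
1 1.7 [490.   -9.2] [ 4.  -2.3]
-1 -0.45 [ 440.1 -169. ] None
-1 -0.2 [ 434.3 -159.2] [-5.8  9.8]
-1 0 [ 431.5 -150.5] [-2.8  8.7]
-1 0.2 [ 430.6 -141.4] [-1.   9.1]
-1 0.4 [ 431.4 -132.4] [0.8 9.1]
-1 0.6 [ 434.1 -123.6] [2.6 8.7]
-1 0.8 [ 438.4 -115.6] [4.3 8. ]
-1 1.0 [ 444.2 -108.6] [5.8 7. ]
-1 1.2 [ 451.3 -102.9] [7.1 5.7]
-1 1.4 [459.4 -98.7] [8.1 4.2]
-1 1.6 [468.2 -96.2] [8.8 2.5]
-1 1.7 [472.7 -95.6] [4.5 0.6]
378 [[-34.  -99.4  22.8]
 [ 15.9 -85.6 132.1]
 [ 23.2  83.9 137. ]]
20 11 [[-31.1, -99.2], [-26.4, -95.2], [-21.5, -90.1]]
40 27 [[-26.0, -98.8], [-21.0, -95.6], [-14.6, -90.9]]
60 21 [[-14.6, -98.3], [-11.4, -95.9], [-6.9, -93.1]]
80 24 [[-8.2, -98.2], [-3.3, -95.8], [1.2, -93.3]]
100 24 [[1.4, -99.3], [5.8, -96.2], [10.7, -93.3]]
120 27 [[8.3, -97.9], [12.5, -95.2], [18.2, -92.2]]
```

>>> {"fn": "servo_tool", "kwargs": {
  "increments": [
    [[0, 0, 0], [-15, 31, 0], 1],
    [[0, 0, 0], [-15, 31, 0], 1],
    [[0, 0, 0], [-15, 31, 0], 1],
    [[0, 0, 0], [-15, 31, 0], 1],
    [[0, 0, 0], [-15, 31, 0], 1],
    [[0, 0, 0], [0, 0, -40], 1],
    [[0, 0, 0], [0, 0, -40], 1],
    [[0, 0, 0], [0, 0, -40], 1],
    [[0, 0, 0], [0, 0, -40], 1],
    [[0, 0, 0], [0, 0, -40], 1]
  ]
}}

```text
time_s: 17.12
ee_pos: [0.4765, 0.0821, 0.0463]
tool_rot: [-3.14, -0.0, 1.374]
contact_force: [-0.4, 0.2, 0.4]
grip_width: 0.0002
grasp_force: 0.0
```

>>> {"fn": "servo_tool", "kwargs": {
  "increments": [
    [[0, 0, 0], [0, 0, 0], 1],
    [[0, 0, 0], [-3, -9, 0], 1],
    [[0, 0, 0], [-4, -10, 0], 1],
    [[0, 0, 0], [-4.4, -8, 0], 1],
    [[0, 0, 0], [-2.7, -8.7, 0], 1],
    [[0, 0, 0], [-0.9, -9.1, 0], 1],
    [[0, 0, 0], [0.9, -9.1, 0], 1],
    [[0, 0, 0], [2.7, -8.7, 0], 1],
    [[0, 0, 0], [4.4, -8, 0], 1],
    [[0, 0, 0], [0, 0, 0], 1]
  ]
}}

```text
time_s: 17.95
ee_pos: [0.4702, 0.0095, 0.047]
tool_rot: [-3.14, 0.0, 1.372]
contact_force: [-0.3, 0.9, 0.5]
grip_width: -0.0
grasp_force: 0.0
```

>>> {"fn": "servo_tool", "kwargs": {
  "increments": [
    [[0, 0, 0], [3, -4, 0], 1],
    [[0, 0, 0], [3, -3.5, 0], 1],
    [[0, 0, 0], [3, -3.5, 0], 1],
    [[0, 0, 0], [3.5, -3, 0], 1],
    [[0, 0, 0], [3.5, -2.7, 0], 1],
    [[0, 0, 0], [2, -1.2, 0], 1],
    [[0, 0, 0], [2, -1.2, 0], 1],
    [[0, 0, 0], [0, 0, 0], 1],
    [[0, 0, 0], [-3, 0.5, 0], 1],
    [[0, 0, 0], [-5, 1, 0], 1]
  ]
}}

```text
time_s: 18.78
ee_pos: [0.4808, -0.0065, 0.0466]
tool_rot: [-3.138, 0.0, 1.374]
contact_force: [-0.6, 0.1, -0.1]
grip_width: -0.0001
grasp_force: 0.0
```

>>> {"fn": "servo_tool", "kwargs": {
  "increments": [
    [[0, 0, 0], [-5, 0, 20], 1],
    [[0, 0, 0], [-3, 0, 40], 1],
    [[0, 0, 0], [0, -20, 35], 1],
    [[0, 0, 0], [-4, -38, 0], 1],
    [[0, 0, 0], [-8, -38, 0], 1],
    [[0, 0, 0], [-8, -38, 0], 1],
    [[0, 0, 0], [-8, -38, 0], 1],
    [[0, 0, 0], [0, -3, -30], 1],
    [[0, 0, 0], [0, 0, -35], 1],
    [[0, 0, 0], [0, 0, -30], 1]
  ]
}}

```text
time_s: 19.62
ee_pos: [0.4441, -0.1825, 0.0458]
tool_rot: [-3.139, 0.001, 1.371]
contact_force: [0.4, 0.8, 0.3]
grip_width: -0.0002
grasp_force: 0.0
```

```bash
python3 - <<'E'
from rig import r
from h import *
print(r.observe()["ee_pos"])
c=r.camera("top"); W=cloud(c); hsv=cv2.cvtColor(c["img"],cv2.COLOR_RGB2HSV)
m=np.zeros((480,640),bool); m[190:320,270:395]=1
for l in cv2.findContours((m&(hsv[...,2]<60)&(W[...,2]<.11)).astype(np.uint8),cv2.RETR_EXTERNAL,cv2.CHAIN_APPROX_NONE)[0]:
    if len(l)>5: P=np.array([W[v,u] for u,v in l[:,0]]); print(len(l),np.median(l[:,0],0),np.median(P,0).round(3))
cv2.imwrite("pics/hl.png",cv2.resize(c["img"][190:340,270:430,::-1],None,fx=3.5,fy=3.5,interpolation=cv2.INTER_CUBIC))
E
```

```text
[ 0.44414515 -0.18246471  0.04581268]
15 [365. 306.] [ 0.426 -0.13   0.069]
250 [329.5 266. ] [ 0.513 -0.056  0.024]
```

View pics/hl.png

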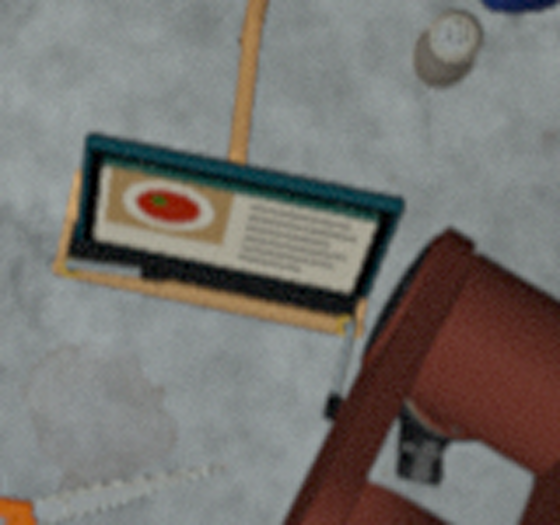

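The left holder lies along the lip, from (65,266) to (150,271), and the tablet is centred. Now the right holder.

>>> {"fn": "servo_tool", "kwargs": {
  "increments": [
    [[0, 0, 0], [-4, 12, 0], 1],
    [[0, 0, 0], [-5.8, 10, 0], 1],
    [[0, 0, 0], [-2.8, 9, 0], 1],
    [[0, 0, 0], [-1, 9.1, 0], 1],
    [[0, 0, 0], [0.8, 9.1, 0], 1],
    [[0, 0, 0], [2.6, 8.7, 0], 1],
    [[0, 0, 0], [4.3, 8, 0], 1],
    [[0, 0, 0], [5.8, 7, 0], 1],
    [[0, 0, 0], [3.5, 3, 0], 1],
    [[0, 0, 0], [3.5, 2.7, 0], 1]
  ]
}}

```text
time_s: 20.5
ee_pos: [0.4521, -0.1023, 0.0464]
tool_rot: [-3.137, 0.0, 1.375]
contact_force: [-0.2, -2.7, -2.0]
grip_width: -0.0
grasp_force: 1.0
```

>>> {"fn": "servo_tool", "kwargs": {
  "increments": [
    [[0, 0, 0], [4, 2.1, 0], 1],
    [[0, 0, 0], [4, 2.1, 0], 1],
    [[0, 0, 0], [4.4, 1.2, 0], 1],
    [[0, 0, 0], [4.4, 1.2, 0], 1],
    [[0, 0, 0], [2.2, 0.3, 0], 1],
    [[0, 0, 0], [2.2, 0.3, 0], 1],
    [[0, 0, 0], [0, 0, 0], 1],
    [[0, 0, 0], [-4, 0.8, 0], 1],
    [[0, 0, 0], [-8, 1.6, 0], 1],
    [[0, 0, 0], [-10, 0, 20], 1]
  ]
}}

```text
time_s: 21.33
ee_pos: [0.4467, -0.0918, 0.0633]
tool_rot: [-3.129, -0.001, 1.373]
contact_force: [-0.2, 0.1, 0.6]
grip_width: -0.0001
grasp_force: 0.0
```

>>> {"fn": "servo_tool", "kwargs": {
  "increments": [
    [[0, 0, 0], [0, 0, 40], 1],
    [[0, 0, 0], [0, 0, 40], 1],
    [[0, 0, 0], [0, 0, 40], 1],
    [[0, 0, 0], [0, -40, 10], 1],
    [[0, 0, 0], [0, -40, 0], 1],
    [[0, 0, 0], [0, -40, 0], 1],
    [[0, 0, 0], [0, -40, 0], 1],
    [[0, 0, 0], [0, -40, 0], 1],
    [[0, 0, 0], [0, -20, 0], 1],
    [[0, 0, 0], [0, 0, 0], 1]
  ]
}}

```text
time_s: 22.17
ee_pos: [0.4496, -0.3173, 0.1965]
tool_rot: [-3.138, 0.002, 1.369]
contact_force: [-0.7, 0.6, 0.1]
grip_width: 0.0002
grasp_force: 0.0
```

```bash
python3 - <<'E'
from rig import r
from h import *
o=r.observe(); print(o["ee_pos"],o["time_s"])
c=r.camera("top"); s=r.camera("side")
a=cv2.resize(c["img"][190:330,270:410],None,fx=2.8,fy=2.8,interpolation=cv2.INTER_CUBIC); b=cv2.resize(s["img"][190:330,250:390],None,fx=2.8,fy=2.8,interpolation=cv2.INTER_CUBIC)
cv2.imwrite("pics/end.png",np.hstack([a,b])[:,:,::-1])
E
```

```text
[ 0.44961048 -0.31725369  0.19654632] 22.1667
```

View pics/end.png

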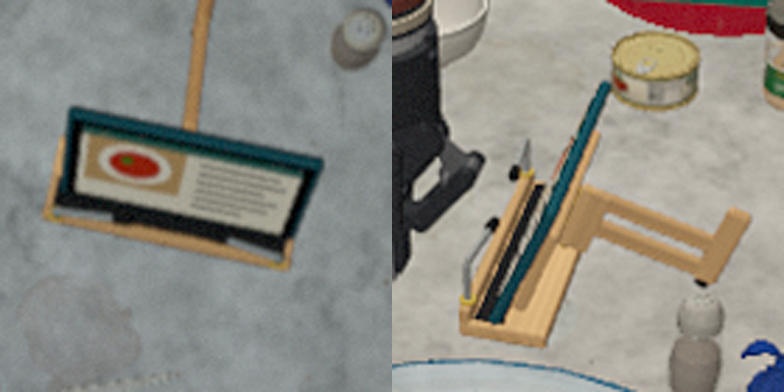

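The top crop shows both holders along the lip in front of the tablet, at (80,215) and (255,245). The side crop shows the tablet leaning with the leg out. The arm is clear.

```bash
python3 -c "
from rig import r
print(r.hand_in())"
```

```text
the job is handed in; nothing more can be done
None
```

The job is handed in: in the last pictures the leg is fully out, the tablet leans centred on the ledge with its screen to the front, and both holders lie across it; `hand_in()` returned no verdict.

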